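Park the ravioli tray under the riser and peg it in

ROBOT

A 7-joint arm with a two-finger parallel gripper is mounted at the origin on the work surface. World frame = base frame: x ahead of the robot, y to its left, z up, the work surface at z = 0. Lengths are in m, angles in rad, forces in N, time in s.
With the tool pointing down it reaches from about 0.425 to 0.825 m from the base axis. Payload 3.6 kg.
Tool frame: the origin (TCP) lies where the fingers leave the gripper's body, on its centre line; the fingertips stand 73 mm ahead of it and the grasp point (between the pads) lies 54 mm ahead of it; z points along the fingers, y is the line along which they close (so a half turn about z gives the same grasp; the last joint's range is limited). The gripper opens to 85 mm and grips with 20 to 120 N. Pads are 22 mm wide; open, the fingers measure 114 mm over their backs; the gripper's body (76 mm by 85 mm) begins 54 mm behind the grasp point. The pads swing forward as they close: fully open they stand 13 mm farther back than shut.
Start: joints at [1.089, 0.615, -0.013, 1.423, 0.008, 1.103, -0.04], TCP at [0.286, -0.584, 0.304] pointing down, gripper open.
Joint ranges: [-3.12, 3.12], [-0.3, 2.06], [-1.34, 1.32], [0.26, 2.42], [-1.36, 4.5], [0.01, 1.98], [-2.84, 2.84]. Speed limits (rad/s): [2.79, 2.79, 3.14, 3.14, 3.14, 3.14, 3.14].

INTERFACE

Orientations are given as a unit quaternion [x, y, z, w].
In Python, from station import arm, snapshot, camera_info, ticket gives the robot as it stands. Calls block until the motion is done:
- arm.movep(position, orientation): joint-space move of the TCP to a pose.
- arm.line_to(position, velocity=0.15, ori=None): straight line of the TCP; ori=None keeps the orientation; velocity is the mean speed in m/s.
- arm.move_j(angles): joint-space move.
- arm.move_gripper(opening, effort=None): opening from 0.0 (shut) to 1.0 (fully open); effort is the grip in N (None keeps the last); returns when the fingers have stopped.
- arm.pause(seconds).
- arm.ik(position, orientation): joint angles nearest the present ones, or None.
- snapshot(name): name is "side" or "top" or "wrist"; returns the picture (420x560x3 uint8, blue, green, red); there is no depth.
- camera_info(name): a dict with "fx", "fy", "cx", "cy" (pixels), "R" (3x3) and "t" (3): a world point X has camera coordinates R X + t; the wrist camera has in their place "T_tool_cam" (4x4, takes a point from camera to tool coordinates, whose origin is the TCP and whose axes are the flange's). Camera axes: x right, y down, z forward; pixel columns grow to the right and rows downward; lengths in m; the calibration is good to about 2 mm. A picture is of the moment at which its call begins: read the wrist's pose just before it. camera_info takes no time and is no camera call.
A pose or a line that the arm cannot do raises arm.MotionError and nothing moves.
- ticket.finish_job(): hands the job in; it is judged then, once.
Readings, each from a call of its own:
- arm.read_time(): time.
- arm.read_joint_positions(): joint angles.
- arm.read_dq(): joint speeds.
- arm.read_effort(): joint torques, N m.
- arm.read_tool_pos(): TCP position.
- arm.read_eef_rot(): TCP orientation.
- arm.read_ft_force(): force on the tool from outside, world axes, zero at the start.
- arm.read_wrist_torque(): the same for the moment, N m.
- arm.read_opening(): opening from 0.0 (shut) to 1.0 (fully open).
- arm.read_finger_force(): force on a finger pad.
Only numpy, scipy, OpenCV 4.12 (cv2) and the standard library are available. Lean on these libraries where they do the work, as an engineer would, in place of code of your own. Each camera call takes 0.05 s, during which the arm holds its last target. There are 200 camera calls.

TASK

Slide the wooden ravioli tray, flat on the tiles all the way, in under the low wooden riser, long side first, until it is fully home against the stop inside. Then lock it in by knocking the wooden stop peg fully down with the steel pounder rather than with the gripper itself, and stand the pounder back upright on the tiles. Leave the other things where they are.

Things in the scene. Friction and masses are not known exactly. Their poses are not given: they have to be found in the camera images.
- tray: loose open wooden ravioli tray with 12 square pockets, 110 (its x) x 150 (its y) x 30 mm high, walls 7 mm, 0.35 kg. Origin: centre of its underside. It starts on the tiles nearer the robot than the riser, well to the left or right of the bay; either long side may go in first
- riser: fixed low wooden riser. Origin: on the tiles below the middle of the board's front edge; x points into the bay (away from the robot), y left, z up. Board 200 deep x 212 wide, underside 38, top 50 mm above the tiles. Side cheeks from x = 0 to 200 mm, inner faces y = +-82, outer +-106 mm: a bay 164 mm wide. A cross bar inside, face at x = 98 mm, is the stop
- bay_home (a point): point on the tiles where the tray's origin lies when fully home (x = 43 mm, y = 0 in the riser's frame), fixed to the riser, same axes. The tray when home still stands 12 mm out in front of the board's edge
- stop_peg (a joint): wooden stop peg in the riser's tongue: 0 = up, 0.022 m = fully down (head on the board); stays where it is put, moves down under about 8 N. Down, its foot bars the way out, 5 mm in front of the tray; if the tray is not home the peg is blocked
- peg_top (a point): middle of the top of the peg's head (26 mm across, 8 mm thick, 16 mm shaft); 80 mm above the tiles when up, 58 mm down; at x = -25, y = -58 mm in the riser's frame. It stands in a tongue of the board that juts 44 mm out in front (x = -44 to 0, y = -82 to -38 mm, 38 to 50 mm above the tiles); the tray passes under the tongue
- pounder: loose steel meat pounder standing upright, 140 mm tall, 0.45 kg: flat round head 56 mm across from 0 to 22 mm height, then an upright round handle 22 to 24 mm thick, from 34 to 122 mm height, with a 30 mm pommel on top. Origin: centre of its flat underside, z along the handle
- jar: bystander: lever-top glass jar, 80 mm across, 115 mm high, standing on the riser
- timer: bystander: white plastic timer with a turning dial, 45 x 70 x 66 mm, standing on the riser
- jug: bystander: green ceramic jug, 116 mm across, 180 mm high, on the tiles at the right of the riser, handle to its y
- spider: bystander: steel spider (wire skimmer), dish 125 mm across, handle 180 mm along its x, lying on the tiles at the left of the riser
- ravioli_pin: bystander: wooden ravioli rolling pin with square pockets, 390 mm long along its x, 49 mm thick, lying at the left
- bowl: bystander: white bowl, 130 mm across, 55 mm high, at the right
Mind the look-alikes: they are no part of the job. Of the things that look like the pounder, take the one that is farthest from the robot's base at the start.

How it is judged:
On the way, in this order (a step that is already met when the one before it is completed fails the run):
1. the tray is fully home in the bay, the peg still up (x of tray in the frame of riser between 0.037 and 0.047 m and y of tray in the frame of riser between -0.011 and 0.011 m and angle between the x axis of tray and the x axis of riser, either way round below 0.08 rad and value of joint stop_peg below 0.004 m), for 0.2 s.
2. the peg is driven fully down with the pounder on it (value of joint stop_peg above 0.018 m and contact force between pounder and stop_peg above 0.5 N).
At the end, for the whole second after the job is handed in: The tray is in the bay against the stop (origin at most 6 mm short of home, within 11 mm sideways, square to the riser within 0.08 rad), the peg is down at least 18 of its 22 mm, and the pounder stands upright (within 0.08 rad) and still on the tiles (x of tray in the frame of riser between 0.037 and 0.047 m and y of tray in the frame of riser between -0.011 and 0.011 m and angle between the x axis of tray and the x axis of riser, either way round below 0.08 rad and value of joint stop_peg above 0.018 m and height (world z) of pounder below 0.006 m and angle between pounder's own z axis and vertical below 0.08 rad and linear speed of each of pounder, tray below 0.02 m/s); the robot touches nothing.
It fails at once if the tray is lifted (origin more than 15 mm above the tiles) or tipped beyond 0.2 rad (height (world z) of tray above 0.015 m or angle between tray's own z axis and vertical above 0.2 rad).
It fails at once if the gripper itself presses the peg (over 4 N) (contact force between the arm and stop_peg above 4 N).
It fails at once if another thing (jar, timer, jug, spider, ravioli pin or bowl) is moved more than 30 mm or tipped beyond 0.3 rad (distance of any of jar, timer, jug, spider, ravioli_pin, bowl from where it was at the start of the episode above 0.03 m or angle between any of jar, timer, jug, spider, ravioli_pin, bowl's own z axis and vertical above 0.3 rad).
It also fails if it takes over 72 s, if anything falls off the work surface, if the arm or the gripper's body presses on something with over 40 N, if the wrist force passes 120 N, or if a joint passes its speed limit or range.

## Working session

There is one attempt and no reset: what is moved stays moved. The work goes in short steps, each a Python script; the robot and the scene stay as the last script left them, time stands still between calls to the robot, and variables do not carry over. Pictures are saved under pics/ and viewed, at most 13 in all, crops included, and the job is handed in when it is done.

```bash
mkdir -p pics; ls
python3 - <<'E'
from station import arm,snapshot,camera_info
import cv2
for n in("top","side"):
    cv2.imwrite(f"pics/{n}0.png",snapshot(n)); print(n,camera_info(n))
print(camera_info("wrist"),arm.read_time(),arm.read_tool_pos(),arm.read_eef_rot(),arm.read_opening())
E
```

```text
pics
top {'fx': 386.88012173546304, 'fy': 386.88012173546304, 'cx': 280.61880956889974, 'cy': 212.88894230100607, 'R': array([[ 0.00471691, -0.99986517,  0.01572891],
       [-0.99695131, -0.00592705, -0.07780079],
       [ 0.07788353, -0.01531398, -0.99684484]]), 't': array([-0.02932047,  0.55639288,  1.16482363])}
side {'fx': 392.31664189431115, 'fy': 392.31664189431115, 'cx': 277.73631489113893, 'cy': 203.3937718340712, 'R': array([[-0.80025486, -0.59965491,  0.00248092],
       [-0.36636613,  0.48564134, -0.79368025],
       [ 0.47472942, -0.6360554 , -0.60833009]]), 't': array([0.42846533, 0.26019147, 1.04819971])}
{'fx': 307.8950938676637, 'fy': 307.8950938676637, 'cx': 273.5724491373938, 'cy': 205.5755152499536, 'T_tool_cam': array([[-4.87973799e-04, -9.49453261e-01, -3.13908056e-01,
         8.08887448e-02],
       [ 9.99999871e-01, -5.07002003e-04, -2.10221804e-05,
         2.34322901e-04],
       [-1.39192436e-04, -3.13908026e-01,  9.49453386e-01,
        -6.99565544e-02],
       [ 0.00000000e+00,  0.00000000e+00,  0.00000000e+00,
         1.00000000e+00]])} 0.1 [ 0.28587979 -0.58316122  0.30280479] [ 9.74138685e-01  2.25947625e-01 -2.95474346e-04 -1.18594180e-03] 0.9963793544381491
```

View pics/top0.png

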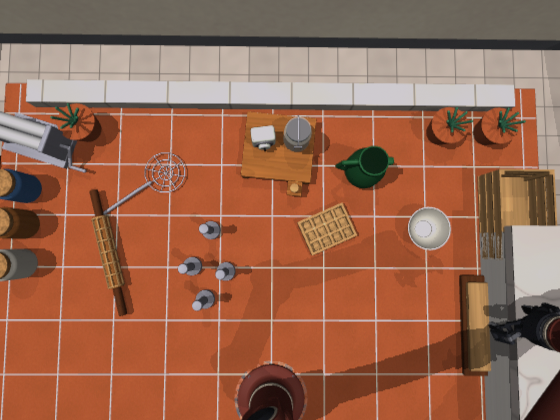

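View pics/side0.png

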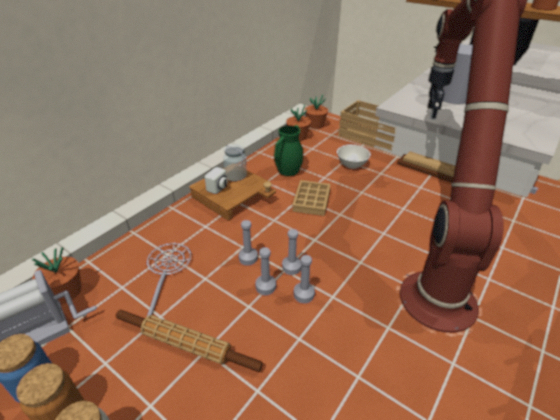

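The top view shows the tray at about (327,229), the riser at (279,147) and its peg at (294,187). Four things look like the pounder, at (209,230), (190,266), (226,271) and (204,300). The base is near (270,395), so (209,230) looks farthest; I'll check that numerically and in a crop.

```bash
cat > h.py <<'E'
from station import arm,snapshot,camera_info,ticket
import numpy as np, cv2
from scipy.spatial.transform import Rotation as Ro
def cam(n):
    """K, R, t (world->cam) at this moment"""
    c=camera_info(n); K=np.array([[c['fx'],0,c['cx']],[0,c['fy'],c['cy']],[0,0,1]])
    if n!="wrist": return K,np.array(c['R']),np.array(c['t'])
    T=np.eye(4); T[:3,:3]=Ro.from_quat(arm.read_eef_rot()).as_matrix(); T[:3,3]=arm.read_tool_pos()
    M=np.linalg.inv(T@c['T_tool_cam']); return K,M[:3,:3],M[:3,3]
def ray(C,px):
    K,R,t=C; px=np.atleast_2d(px).astype(float)
    d=(np.linalg.inv(K)@np.c_[px,np.ones(len(px))].T).T@R; return -R.T@t,d
def onplane(C,px,z):
    o,d=ray(C,px); return o+d*((z-o[2])/d[:,2])[:,None]
def proj(C,X):
    K,R,t=C; p=(np.atleast_2d(X)@R.T+t)@K.T; return p[:,:2]/p[:,2:]
def tri(Ca,pa,Cb,pb):
    oa,da=ray(Ca,pa); ob,db=ray(Cb,pb); da,db=da[0],db[0]
    s=np.linalg.lstsq(np.c_[da,-db],ob-oa,rcond=None)[0]; A,B=oa+s[0]*da,ob+s[1]*db
    return (A+B)/2,np.linalg.norm(A-B)
def down(th): return [np.cos(th/2),np.sin(th/2),0,0]   # tool x heading th
def shot(name):
    C=cam("wrist"); im=snapshot("wrist"); cv2.imwrite(f"pics/{name}.png",im); return C,im
E
python3 - <<'E'
from h import *
C=cam("top");S=cam("side")
print("base px",proj(C,[0,0,0]))
for a,b in(((210,226),(247,226)),((190,262),(264,253)),((228,267),(293,236)),((204,297),(305,261))):
    p=onplane(C,a,.14)[0]; q,e=tri(C,a,S,b); print(a,p.round(3),np.hypot(*p[:2]).round(3),q.round(3),e.round(4))
print("tray",onplane(C,(327,229),.03),"riser",onplane(C,(279,147),.05),"peg",onplane(C,(294,187),.08),tri(C,(294,186),S,(268,188)))
im=cv2.imread("pics/top0.png")[100:320,150:390]; cv2.imwrite("pics/c1.png",cv2.resize(im,None,fx=2.7,fy=2.7,interpolation=2))
E
```

```text
base px [[270.88041831 397.68717468]]
(210, 226) [0.51  0.169 0.14 ] 0.537 [0.512 0.174 0.117] 0.0029
(190, 262) [0.412 0.222 0.14 ] 0.468 [0.41  0.227 0.114] 0.0
(228, 267) [0.399 0.118 0.14 ] 0.416 [0.395 0.121 0.105] 0.0044
(204, 297) [0.318 0.182 0.14 ] 0.366 [0.312 0.186 0.111] 0.0047
tray [[ 0.50758445 -0.16758387  0.03      ]] riser [[ 0.75487908 -0.02006337  0.05      ]] peg [[ 0.62841754 -0.06436356  0.08      ]] (array([ 0.63144451, -0.06691971,  0.06264607]), np.float64(0.006034582058337247))
```

View pics/c1.png

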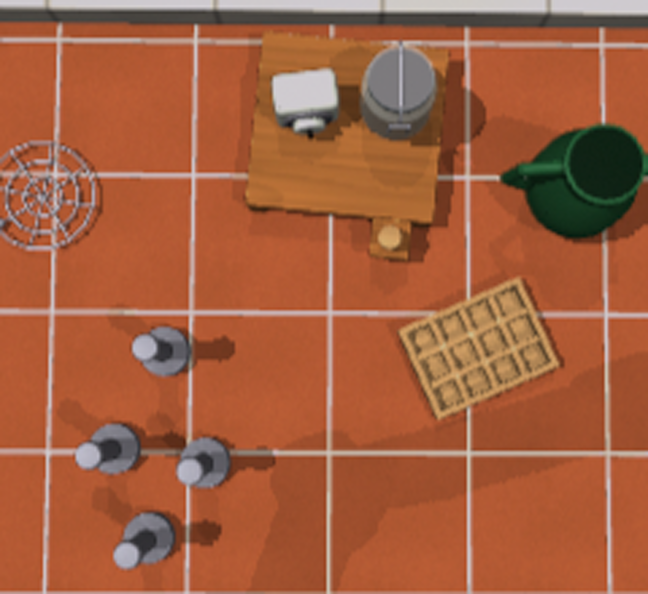

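Crop: the four pounders look alike. The one at crop (146,347), top-view (204,228), is 0.53 m from the base, against 0.47, 0.42 and 0.37 for the others, so it is my pick. The tray at crop (480,348) is turned about 25°. The riser front edge runs from (247,205) to (432,220) and the peg is at (390,237). Next I'll take two wrist views.

Run:
```python
from h import *
import pickle
D={}
for n,p in(("A",[.53,-.16,.30]),("B",[.53,-.02,.30])):
    arm.movep(p,down(0)); arm.pause(.3); D[n]=shot("w"+n); print(arm.read_tool_pos(),arm.read_eef_rot(),arm.read_joint_positions(),arm.read_time())
pickle.dump(D,open("v.pkl","wb"))
cv2.imwrite("pics/wAB.png",np.vstack([cv2.resize(D[n][1],None,fx=.71,fy=.71) for n in"AB"]))
```

```text
[ 0.52992895 -0.16041764  0.29997605] [ 9.99999931e-01 -3.70053531e-04 -7.90566775e-06  2.40729386e-05] [ 0.23896735  0.4680069   0.02324992  1.71356413 -0.01273906  0.96017149
 -1.30451387] 2.2333
[ 0.53003397 -0.02112329  0.29996215] [ 9.99999428e-01 -1.05818695e-03 -5.32830599e-06  1.54622217e-04] [-0.00657944  0.43320845  0.00737576  1.77565429 -0.00346957  0.93275411
 -1.57073111] 3.2
```

View pics/wA.png

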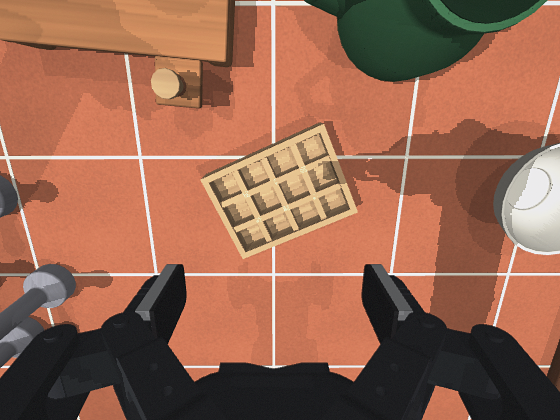

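View pics/wB.png

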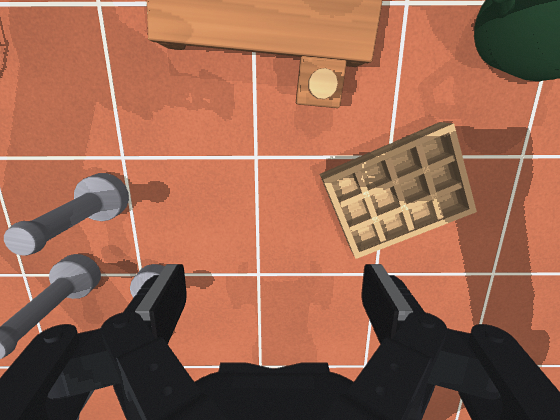

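View A shows the tray rim corners at about (202,179), (324,124), (357,212) and (245,257), and the peg top at (166,84). View B has the riser front edge from (148,40) to (374,62), the peg top at (322,83) and the wanted pounder's head at (102,197) with its pommel at (20,240). I'll measure by colour masks in both views.

Run:
```python
from h import *
import pickle
D=pickle.load(open("v.pkl","rb"))
for n,pts in(("A",[(245,257),(166,84),(205,50),(100,160),(140,200)]),("B",[(323,83),(250,30),(340,70),(20,240),(300,200)])):
    hsv=cv2.cvtColor(D[n][1],cv2.COLOR_BGR2HSV); print(n,[hsv[p[1],p[0]].tolist() for p in pts])
def quad(n,seed,lo,hi):
    hsv=cv2.cvtColor(D[n][1],cv2.COLOR_BGR2HSV); m=cv2.inRange(hsv,lo,hi); m=cv2.morphologyEx(m,cv2.MORPH_CLOSE,np.ones((5,5)))
    cs,_=cv2.findContours(m,0,1); c=[c for c in cs if cv2.pointPolygonTest(c,seed,True)>-6 and len(c)>20]
    c=max(c,key=cv2.contourArea); return m,c
for n,s in(("A",(280,190)),("B",(400,190))):
    m,c=quad(n,s,(11,40,60),(30,255,255)); h=cv2.convexHull(c); p=cv2.approxPolyDP(h,8,True)[:,0]
    W=onplane(D[n][0],p,.03); print(n,p.tolist(),W[:,:2].round(4).tolist(),np.linalg.norm(np.roll(W,-1,0)-W,axis=1).round(4)); cv2.imwrite(f"pics/m{n}.png",m)
for n,s in(("A",(166,84)),("B",(323,83))):
    m,c=quad(n,s,(14,40,170),(30,170,255)); print("peg",n,cv2.fitEllipse(c) if len(c)>5 else c, onplane(D[n][0],cv2.fitEllipse(c)[0],.08))
A,B=D["A"][0],D["B"][0]
for a,b in(((202,179),(322,175)),((324,124),(452,122)),((357,212),(475,211)),((245,257),(358,258)),((166,84),(323,83)),((231,63),(374,62))):
    q,e=tri(A,a,B,b); print(a,q.round(4),e.round(4))
cv2.imwrite("pics/mAB.png",np.vstack([cv2.imread("pics/m%s.png"%n)[:300] for n in"AB"]))
```

```text
A [[19, 92, 233], [17, 99, 225], [13, 138, 211], [8, 147, 210], [9, 145, 214]]
B [[19, 92, 235], [13, 137, 218], [12, 138, 214], [123, 14, 187], [8, 144, 212]]
A [[324, 124], [357, 212], [242, 258], [200, 179]] [[0.5903, -0.2147], [0.4904, -0.2584], [0.4305, -0.1217], [0.5303, -0.0775]] [0.109  0.1492 0.1091 0.1497]
B [[529, 135], [531, 158], [475, 212], [355, 258], [320, 175], [334, 155], [439, 122]] [[0.5781, -0.2981], [0.5531, -0.3067], [0.4899, -0.2575], [0.4303, -0.1217], [0.5347, -0.074], [0.5572, -0.0884], [0.592, -0.1984]] [0.0264 0.0801 0.1483 0.1149 0.0267 0.1154 0.1006]
peg A ((164.56008911132812, 83.05386352539062), (26.271711349487305, 30.56233024597168), 155.0029296875) [[ 0.62826471 -0.06530815  0.08      ]]
peg B ((322.8041076660156, 82.97234344482422), (27.554622650146484, 30.02605438232422), 18.05095672607422) [[ 0.62818801 -0.06508339  0.08      ]]
(202, 179) [ 0.5305 -0.0778  0.0212] 0.0044
(324, 124) [ 0.5908 -0.2156  0.0241] 0.0017
(357, 212) [ 0.4899 -0.259   0.0275] 0.0007
(245, 257) [ 0.431  -0.1254  0.0298] 0.0015
(166, 84) [ 0.628  -0.0656  0.0774] 0.0007
(231, 63) [ 0.6489 -0.1195  0.0424] 0.0006
```

View pics/mAB.png

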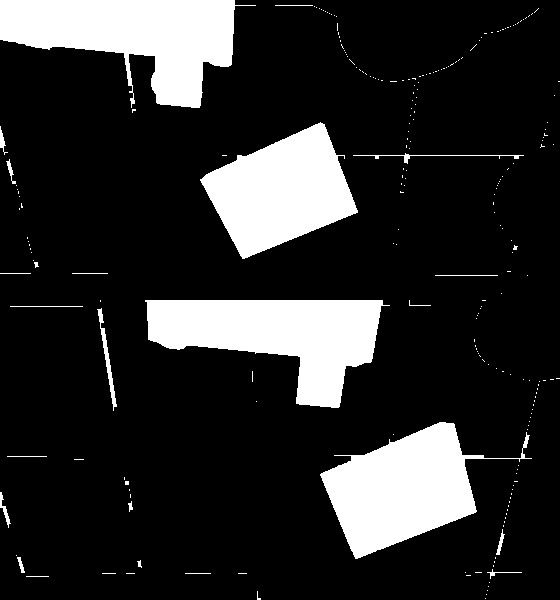

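The masks are clean. View A gives tray sides of 109 × 149 mm, matching the text, and the peg top agrees in both views at (0.628, -0.065). Next is the riser's yaw from its edges, then the pounder.

Run:
```python
from h import *
import pickle
D=pickle.load(open("v.pkl","rb"))
def edge(C,pts,z):
    W=onplane(C,pts,z)[:,:2].astype(np.float32); vx,vy,x,y=cv2.fitLine(W,cv2.DIST_HUBER,0,.001,.001).ravel()
    a=np.arctan2(vy,vx)%np.pi; return np.degrees(a).round(2),(x,y)
def mask(im): 
    m=cv2.inRange(cv2.cvtColor(im,cv2.COLOR_BGR2HSV),(11,40,60),(30,255,255)); return m
peg=np.array([.6282,-.0652])
def resid(name,a,p,deg90):
    pass
m=mask(D["B"][1]); C=D["B"][0]
low=[(c,np.nonzero(m[:70,c])[0].max()+.5) for c in range(190,296)]
for z in(.05,.038): print("front B",z,edge(C,low,z))
tf=[(c,60+np.nonzero(m[60:125,c])[0].max()+.5) for c in range(302,338)]
print("tongue front",edge(C,tf,.05),edge(C,tf,.038))
tl=[(100+0*r+np.nonzero(m[r,285:345])[0].min()+185-.5,r) for r in range(66,98)]
print("tongue left",edge(C,tl,.05))
rr=[(360+np.nonzero(m[r,360:395])[0].max()+.5,r) for r in range(8,55)]
print("right side B",edge(C,rr,.05))
mA=mask(D["A"][1]); CA=D["A"][0]
lowA=[(c,np.nonzero(mA[:70,c])[0].max()+.5) for c in range(60,120)]
for z in(.05,.038): print("front A",z,edge(CA,lowA,z))
T=cv2.imread("pics/top0.png"); mt=mask(T); Ct=cam("top")
L=[(225+np.nonzero(mt[r,225:300])[0].min()-.5,r) for r in range(122,172)]
Rr=[(300+np.nonzero(mt[r,300:330])[0].max()+.5,r) for r in range(125,172)]
print("top L",edge(Ct,L,.05)," top R",edge(Ct,Rr,.05), L[::12],Rr[::12])
S=cam("side"); 
p,e=tri(Ct,(204.5,228.5),C,(20,240)); print("pommel",p.round(3),e)
print(onplane(C,(102,197),.022),onplane(Ct,(212,230),.022))
```

```text
front B 0.05 (np.float32(84.6), (np.float32(0.65856266), np.float32(0.0070120376)))
front B 0.038 (np.float32(84.6), (np.float32(0.66034687), np.float32(0.008087931)))
tongue front (np.float32(84.58), (np.float32(0.6088086), np.float32(-0.0673149))) (np.float32(84.58), (np.float32(0.6087265), np.float32(-0.06902707)))
tongue left (np.float32(175.15), (np.float32(0.6312935), np.float32(-0.045128483)))
right side B (np.float32(174.81), (np.float32(0.6742716), np.float32(-0.117123276)))
front A 0.05 (np.float32(84.52), (np.float32(0.65947425), np.float32(0.011573996)))
front A 0.038 (np.float32(84.52), (np.float32(0.661298), np.float32(0.018036168)))
top L (np.float32(174.44), (np.float32(0.7442138), np.float32(0.08980066)))  top R (np.float32(170.08), (np.float32(0.73137707), np.float32(-0.13948032))) [(np.float64(245.5), 122), (np.float64(244.5), 134), (np.float64(243.5), 146), (np.float64(241.5), 158), (np.float64(240.5), 170)] [(np.float64(315.5), 125), (np.float64(323.5), 137), (np.float64(323.5), 149), (np.float64(312.5), 161)]
pommel [0.504 0.185 0.139] 0.003170569055618863
[[0.50731833 0.18064204 0.022     ]] [[0.50297535 0.18258342 0.022     ]]
```

The fit gives a riser yaw of -5.4° and an origin of (0.6586, -0.0098). The front edge, tongue front and right side all agree with the drawing to within 2 mm. The tray is at (0.5104, -0.1681) with yaw 23.7°. I'll grip its near wall through a pocket, drag it flat and aligned, and put it partway into the bay.

```bash
cat >> h.py <<'E'
YR=np.radians(-5.4); O=np.array([.6586,-.0098])
def rot(a): return np.array([[np.cos(a),-np.sin(a)],[np.sin(a),np.cos(a)]])
def r2w(x,y): return O+rot(YR)@[x,y]
def w2r(p): return rot(YR).T@(np.asarray(p)[:2]-O)
E
python3 - <<'E'
from h import *
H=np.pi/2; ty=np.radians(23.7); tc=np.array([.5104,-.1681]); g=np.array([-.0515,.0179])
p=tc+rot(ty)@g; q=down(ty+H)
def f(s): print(s,arm.read_ft_force().round(1) if hasattr(arm.read_ft_force(),'round') else arm.read_ft_force(),np.round(arm.read_tool_pos(),4),round(arm.read_opening(),3),arm.read_time())
# all poses feasible?
st=r2w(-.14-.0515,.0179); ins=r2w(.012-.0515,.0179); q2=down(YR+H)
print([arm.ik([*a,z],b) is not None for a,z,b in((p,.2,q),(p,.085,q),(st,.085,q2),(ins,.085,q2))])
arm.movep([*p,.2],q); arm.move_gripper(.22,30); f("above")
shot("g0")
arm.line_to([*p,.11],.1); f("mid"); arm.line_to([*p,.086],.04); f("down")
arm.move_gripper(0,30); f("grip")
E
```

```text
[True, True, True, True]
above [ 0.6 -0.1 -0.1] [ 0.4561 -0.1724  0.2   ] 0.222 5.5167
mid [-0.1  0.4 -0.8] [ 0.4564 -0.1725  0.1104] 0.218 6.6167
down [ 0.3 -0.3  0.1] [ 0.4561 -0.1724  0.0859] 0.219 7.3667
grip [-0.2  0.4  0.8] [ 0.4561 -0.1724  0.0862] 0.068 7.6167
```

View pics/g0.png

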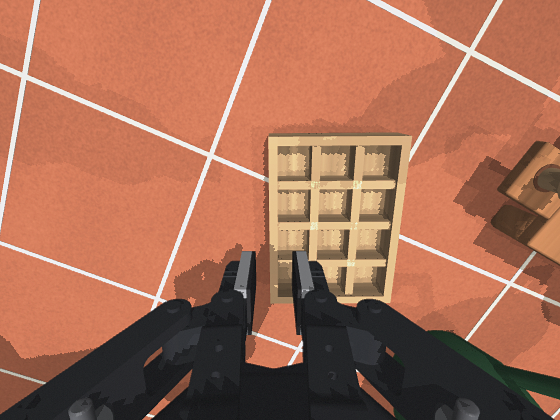

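The picture shows the pads straddling the near wall at (270,285), before descent. The grip then stopped at 5.8 mm, so it is on the 7 mm wall. Now the drag: rotate, align, and insert partway.

Run:
```python
from h import *
H=np.pi/2; g=np.array([-.0515,.0179]); z=.086
def f(s): print(s,np.round(arm.read_ft_force(),1),np.round(arm.read_tool_pos(),4),round(arm.read_opening(),3),arm.read_time())
st=r2w(-.14-.0515,.0179); q2=down(YR+H)
arm.line_to([*st,z],.07,ori=q2); f("staged")
C=cam("top"); im=snapshot("top"); cv2.imwrite("pics/top1.png",im)
for x in(-.06,-.03,0,.012):
    arm.line_to([*r2w(x-.0515,.0179),z],.06); f(x)
cv2.imwrite("pics/side1.png",snapshot("side"))
cv2.imwrite("pics/top2.png",snapshot("top"))
a,b=[cv2.resize(cv2.imread(f"pics/top{i}.png")[110:290,200:380],None,fx=2.2,fy=2.2,interpolation=2) for i in(1,2)]
cv2.imwrite("pics/t12.png",np.hstack([a,b]))
```

```text
staged [ 0.1 -5.3  5.5] [0.4692 0.0249 0.0862] 0.074 10.6083
-0.06 [-14.    1.2  18.7] [0.5413 0.0209 0.0861] 0.073 12.1417
-0.03 [-8.5  1.7 11.9] [0.5748 0.0183 0.0862] 0.071 12.7917
0 [-7.7  1.6 11.4] [0.605  0.0157 0.0862] 0.073 13.4417
0.012 [-7.3  1.4 10. ] [0.6173 0.0147 0.0862] 0.07 13.7917
```

View pics/t12.png

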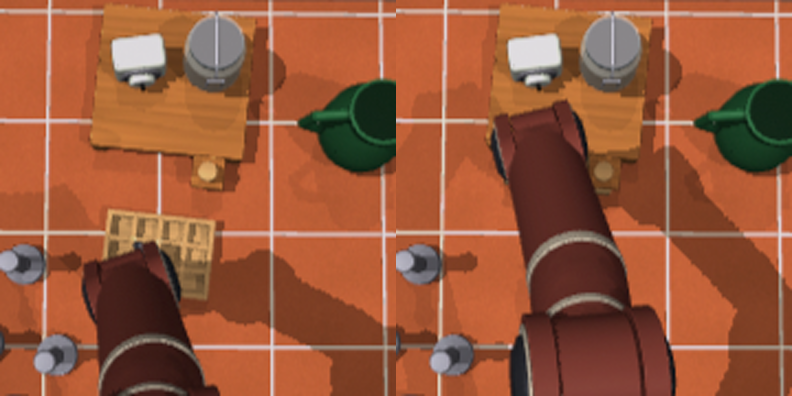

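The left panel shows the tray staged square in front of the bay, and the right one shows it inserted with the arm over it. Next: release, back off, and push home with the shut fingers until the force shows the stop.

Run:
```python
from h import *
H=np.pi/2; q2=down(YR+H)
def f(s): print(s,np.round(arm.read_ft_force(),1),np.round(w2r(arm.read_tool_pos()),4),round(arm.read_opening(),3),arm.read_time())
p=r2w(.012-.0515,.0179)
arm.move_gripper(.2); f("open"); arm.line_to([*p,.14],.08)
s=r2w(-.085,.004); arm.line_to([*s,.14],.15); arm.move_gripper(0,40); arm.line_to([*s,.087],.1); f("behind")
F0=np.array(arm.read_ft_force())
x=-.075
arm.line_to([*r2w(x,.004),.087],.1)
while x<-.012:
    x+=.003 if x<-.035 else .0015
    arm.line_to([*r2w(x,.004),.087],.05); F=rot(YR).T@(np.array(arm.read_ft_force())-F0)[:2]
    print(round(x,4),F.round(1),w2r(arm.read_tool_pos()).round(4)[0],end=" | ")
    if F[0]<-12: break
arm.pause(.3); f("end")
b=r2w(-.10,.004); arm.line_to([*b,.087],.12); arm.line_to([*b,.2],.2)
# look: camera ahead of tool looking at the front
arm.movep([*r2w(-.13,.0),.26],down(YR)); arm.pause(.2); C,im=shot("home1"); print(arm.read_time())
import pickle; pickle.dump((C,im),open("h1.pkl","wb"))
```

```text
open [-1.   0.2 -0.3] [-0.0397  0.0189] 0.197 14.1583
behind [0.5 0.  0.2] [-0.0847  0.0041] 0.0 16.4417
-0.072 [-0.3 -0.3] -0.072 | -0.069 [-0.7  1.1] -0.0688 | -0.066 [-0.5 -0.4] -0.0658 | -0.063 [-0.1 -0. ] -0.0628 | -0.06 [-1.4 -0.6] -0.0602 | -0.057 [-4.2 -0.4] -0.058 | -0.054 [-3.2  0.2] -0.0537 | -0.051 [-1.6  0.5] -0.0504 | -0.048 [-2.9  0.9] -0.0474 | -0.045 [-2.1 -0.3] -0.0445 | -0.042 [-2.7  0.2] -0.0415 | -0.039 [-2.5 -0.3] -0.0385 | -0.036 [-2.3 -0.3] -0.0356 | -0.033 [-2.5  0.6] -0.0327 | -0.0315 [-3.9  0. ] -0.0316 | -0.03 [-4.1 -0.5] -0.0298 | -0.0285 [-4.1  0.1] -0.0283 | -0.027 [-3.8  0.4] -0.0268 | -0.0255 [-5.2 -0.1] -0.0263 | -0.024 [-9.3 -0. ] -0.0261 | -0.0225 [-10.9  -0.1] -0.0259 | -0.021 [-13.8  -0.3] -0.0256 | end [-12.    0.6  11.5] [-0.0256  0.004 ] 0.004 22.4917
25.4083
```

View pics/home1.png

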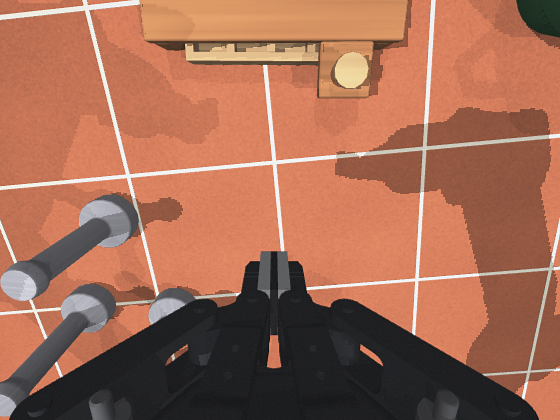

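The tray shows 12 mm or so in front of the board: near rim edge from (187,60) to about (318,65), left end at (187,60), peg at (351,70). I'll check that numerically and re-measure the pounder from here.

Run:
```python
from h import *
import pickle
C,im=pickle.load(open("h1.pkl","rb")); hsv=cv2.cvtColor(im,cv2.COLOR_BGR2HSV)
for c in(200,250,300): print(c,hsv[44:70:2,c].tolist())
m=cv2.inRange(hsv,(13,40,60),(30,255,255))
for z in(.03,):
    for c in(192,210,230,250,270,290,310):
        r=np.nonzero(m[45:75,c])[0].max()+45.5; print(c,r,w2r(onplane(C,(c,r),z)[0]).round(4))
print("left",w2r(onplane(C,(186,59),.03)[0]).round(4),w2r(onplane(C,(351,70),.08)[0]).round(4))
# pounders, two views
D=pickle.load(open("v.pkl","rb")); B=D["B"][0]
for n,(CC,i) in(("B",D["B"]),("H",(C,im))):
    h=cv2.cvtColor(i,cv2.COLOR_BGR2HSV); mm=cv2.inRange(h,(90,0,110),(180,60,255)); 
    cs,_=cv2.findContours(mm,0,1)
    for c in cs:
        if cv2.contourArea(c)>300: print(n,cv2.boundingRect(c),cv2.contourArea(c))
p,e=tri(B,(20,240),C,(22,281)); print("pommel",p.round(4),round(e,4)); print(onplane(B,(20,240),.14),onplane(C,(22,281),.14))
p,e=tri(B,(102,197),C,(109,221)); print("head",p.round(4),round(e,4)); print(onplane(B,(102,197),.022),onplane(C,(109,221),.022))
```

```text
200 [[16, 100, 143], [15, 100, 150], [16, 99, 154], [15, 100, 120], [17, 95, 235], [18, 94, 230], [18, 95, 230], [20, 89, 239], [15, 102, 185], [16, 91, 84], [10, 130, 147], [8, 146, 208], [8, 144, 203]]
250 [[15, 100, 140], [16, 98, 145], [16, 101, 215], [16, 102, 214], [18, 97, 228], [17, 96, 228], [17, 96, 228], [17, 96, 228], [16, 102, 223], [16, 92, 78], [12, 104, 96], [8, 144, 205], [8, 144, 211]]
300 [[16, 101, 114], [16, 96, 109], [17, 102, 213], [16, 103, 211], [16, 99, 222], [17, 96, 228], [18, 99, 227], [19, 93, 236], [19, 90, 247], [16, 98, 73], [19, 84, 73], [8, 141, 185], [8, 145, 187]]
192 62.5 [-0.0144  0.0722]
210 64.5 [-0.0161  0.0563]
230 64.5 [-0.0161  0.0385]
250 63.5 [-0.0152  0.0207]
270 64.5 [-0.0161  0.0029]
290 64.5 [-0.0161 -0.0149]
310 64.5 [-0.0161 -0.0327]
left [-0.0116  0.0772] [-0.0253 -0.0579]
B (49, 261, 38, 23) 468.0
B (4, 223, 31, 32) 650.5
B (74, 177, 47, 44) 1042.5
B (84, 83, 246, 194) 940.5
H (148, 297, 39, 28) 514.0
H (61, 293, 47, 39) 987.5
H (0, 262, 38, 39) 877.5
H (79, 200, 52, 47) 1282.5
H (335, 192, 144, 143) 431.5
H (67, 82, 269, 170) 1028.5
H (424, 0, 11, 124) 318.5
pommel [0.4925 0.212  0.1104] 0.0004
[[0.50610657 0.18543239 0.14      ]] [[0.50825225 0.18244137 0.14      ]]
head [0.5065 0.1828 0.0188] 0.0005
[[0.50731833 0.18064204 0.022     ]] [[0.50766832 0.18104001 0.022     ]]
```

The bright rim edge lies at riser x ≈ -12 mm along the whole width, so the tray is square and home, with y about +2 mm. The pounder triangulates to (0.507, 0.182) at both head and pommel, so it stands upright. Now I'll grasp it and press the peg.

Run:
```python
from h import *
q=down(0); P=np.array([.507,.182]); pg=r2w(-.025,-.058); Z=.159
def f(s): print(s,np.round(arm.read_ft_force(),1),np.round(arm.read_tool_pos(),4),round(arm.read_opening(),3),arm.read_time())
print([arm.ik([*a,z],q) is not None for a,z in((P,Z),(P,.30),(pg,.30),(pg,.21))],pg)
arm.movep([*P,.27],q); arm.move_gripper(1.0); f("above")
arm.line_to([*P,Z],.12); f("at"); arm.move_gripper(0,90); f("grip")
arm.line_to([*P,.29],.12); f("lift")
arm.line_to([*pg,.29],.15); f("over")
arm.line_to([*pg,Z+.086],.1); F0=np.array(arm.read_ft_force()); f("near")
z=Z+.084
while z>Z+.052:
    z-=.002; arm.line_to([*pg,z],.04); F=(np.array(arm.read_ft_force())-F0)[2]; print(round(z-Z,4),round(F,1),round(arm.read_tool_pos()[2]-Z,4),end=" | ")
    if F>30: break
arm.pause(.2); f("pressed")
im=snapshot("side"); cv2.imwrite("pics/press.png",cv2.resize(im[130:280,160:360],None,fx=3,fy=3,interpolation=2))
```

```text
[True, True, True, True] [ 0.62825267 -0.06518989]
above [ 0.6 -0.2 -0.1] [0.507  0.1821 0.27  ] 0.999 26.9417
at [0.4 0.4 1.1] [0.5075 0.1822 0.1597] 1.001 28.0167
grip [0.7 1.5 0.6] [0.5072 0.1827 0.1592] 0.269 28.625
lift [ 0.3 -0.2 -5.1] [0.5064 0.1818 0.2891] 0.264 29.8667
over [-0.6  0.2 -4.3] [ 0.6281 -0.064   0.29  ] 0.266 31.85
near [ 0.1  0.4 -3.3] [ 0.6286 -0.0651  0.2453] 0.266 32.45
0.082 0.3 0.0823 | 0.08 -1.5 0.0801 | 0.078 5.3 0.0789 | 0.076 6.6 0.0766 | 0.074 7.3 0.074 | 0.072 4.9 0.0717 | 0.07 5.1 0.0697 | 0.068 5.9 0.0678 | 0.066 4.3 0.0658 | 0.064 5.1 0.0638 | 0.062 4.4 0.0618 | 0.06 4.6 0.0598 | 0.058 6.0 0.0579 | 0.056 13.0 0.0577 | 0.054 20.4 0.0576 | 0.052 26.1 0.0575 | pressed [-3.3  1.3 22.3] [ 0.6303 -0.0653  0.2165] 0.27 36.65
```

View pics/press.png

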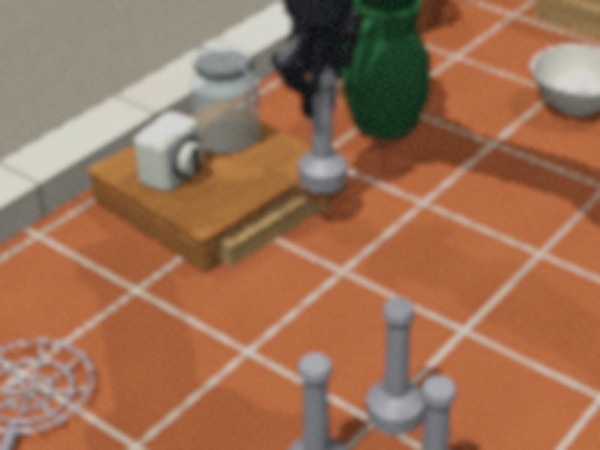

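The pounder at crop (323,170) sits on the peg, which gave way at 80 mm and stopped hard at 57.6 mm, so it is fully down. Now I'll put the pounder back upright.

Run:
```python
from h import *
q=down(0); P=np.array([.507,.182]); pg=r2w(-.025,-.058); Z=.159
def f(s): print(s,np.round(arm.read_ft_force(),1),np.round(arm.read_tool_pos(),4),round(arm.read_opening(),3),arm.read_time())
arm.line_to([*pg,.29],.1); arm.line_to([*P,.29],.15); arm.line_to([*P,Z+.012],.12); F0=np.array(arm.read_ft_force())[2]
z=Z+.010
while z>Z-.006:
    z-=.0015; arm.line_to([*P,z],.03); F=arm.read_ft_force()[2]-F0; print(round(z-Z,4),round(F,1),end=" | ")
    if F>5: break
f("placed"); arm.move_gripper(1.0); f("open"); arm.line_to([*P,.27],.12)
arm.movep([*r2w(-.13,0),.28],down(YR)); arm.pause(.3)
C,im=shot("end"); s=snapshot("side"); print(arm.read_time())
cv2.imwrite("pics/fin.png",np.hstack([cv2.resize(im[:350],(480,300)),cv2.resize(s[130:330,140:350],(315,300))]))
p,e=tri(C,proj(C,[[.507,.182,.022]])[0],C,(0,0)) if 0 else (0,0)
print("peg at .058 projects",proj(C,[*pg,.058]),"pommel exp",proj(C,[*P,.14]),"head",proj(C,[*P,.022]))
```

```text
0.0085 -0.3 | 0.007 0.0 | 0.0055 -0.8 | 0.004 1.1 | 0.0025 1.1 | 0.001 -0.6 | -0.0005 6.6 | placed [-1.1  0.4  2.8] [0.5073 0.1822 0.1592] 0.267 42.5333
open [-0.1  0.2 -0.1] [0.507  0.182  0.1585] 1.001 43.1667
45.4
peg at .058 projects [[341.97222079  74.77213894]] pommel exp [[ 45.64928538 267.31238586]] head [[118.89974102 214.74150339]]
```

View pics/fin.png

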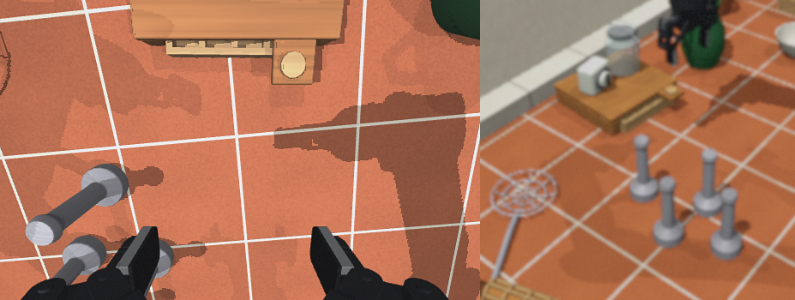

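The peg top, at full-resolution (342,75), matches the projection for 58 mm height. The pounder's pommel at about (47,269) matches an upright stand, expected (46,267), and the tray is still home.

```bash
python3 -c "
from h import *
print(ticket.finish_job())"
```

```text
the job is handed in; nothing more can be done
None
```

The job is handed in at about 45 s of the 72 s allowed: the tray is home against the stop, the peg is driven fully down with the pounder, and the pounder stands upright back where it was; the hand-in returned no verdict, so this rests on my own camera and force readings.

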